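Sweep the loose nuts and bearing into the parts tray

ROBOT

A 6-joint arm with a two-finger parallel gripper is mounted at the origin on a cart in front of the work surface, level with it; the furniture and walls round the work are solid. World frame = base frame: x ahead of the robot, y to its left, z up, the work surface at z = 0. Lengths are in m, angles in rad, forces in N, time in s.
With the tool pointing down it reaches from about 0.325 to 1 m from the base axis. Payload 5.1 kg.
Tool frame: the origin (TCP) lies between the finger pads; the fingertips stand arm.tip_reach ahead of it and the grasp point (between the pads) lies 5 mm behind it (arm.tip_reach is the distance from the TCP to the fingertips, in m); z points along the fingers, y is the line along which they close (so a half turn about z gives the same grasp; the last joint's range is limited). The gripper opens to 85 mm and grips with 20 to 120 N. Pads are 22 mm wide; open, the fingers measure 114 mm over their backs; the gripper's body (76 mm by 85 mm) begins 54 mm behind the grasp point. The pads swing forward as they close: fully open they stand 13 mm farther back than shut.
Start: joints at [-1.302, 0.124, 1.65, -0, 1.367, -0.083], TCP at [0.224, -0.61, 0.245] pointing down, gripper open.
Joint ranges: [-2.61, 2.61], [-1.02, 2.33], [0.03, 2.71], [-1.35, 4.49], [0.32, 2.68], [-2.91, 2.91]. Speed limits (rad/s): [2.57, 2.57, 3.14, 3.14, 3.14, 3.14].

INTERFACE

Orientations are given as a unit quaternion [x, y, z, w].
In Python, from plant import arm, optics, observe gives the robot as it stands (arm), with the cameras (optics) and the readings as plain functions.
- The arm moves only by the shell command python3 drive.py 'ROWS' [FORCE]. ROWS is rows parted by semicolons, their numbers by spaces, 1 to 8 of them, each of 7 numbers: a rotation vector rx, ry, rz in rad, then dx, dy, dz in m, then the opening from 0.0 (shut) to 1.0 (fully open); each row is the pose to reach, as a shift and turn from the pose commanded when the command began, along the tool's axes at that moment; what a row does not reach only later rows make up. A row lasts 1/8 s, in which the tool goes at most 0.0625 m and 0.188 rad, less where a joint would pass 70% of its speed; a pose out of reach is approached as far as the arm can. The fingers move at their own pace and stop on an object; FORCE is the grip in N (left out, the last holds). Time passes only in rows, so rows that do not move let the fingers close. It prints the time, the measured TCP pose, the force, the opening and the grip force at its end.
- observe(): the state, without advancing time (a new reading comes with each control period).
- optics.grab_frame(name): name is "scene" or "top" or "wrist"; returns a dict with "img" (480x640x3 uint8, red, green, blue), "K" (3x3 intrinsics, pixels), "T" (4x4, takes a point from camera to world coordinates); the wrist camera has in their place "tool_from_camera" (4x4, takes a point from camera to tool coordinates, whose origin is the TCP and whose axes are the flange's). Camera axes: x right, y up, looking along -z (the intrinsics and any distortion apply to the point x, -y, -z); pixel columns grow to the right and rows downward; lengths in m; the calibration is good to about 2 mm. A picture is of the moment at which its call begins: read the wrist's pose just before it. There is no depth.
- arm.sign_off(): hands the job in; it is judged then, once.
The state is a dict: "time": time; "joint_positions": joint angles; "dq": joint speeds; "joint_torque": joint torques, N m; "tcp_pos": TCP position; "tcp_rot": TCP orientation; "ft_force": force on the tool from outside, world axes, zero at the start; "wrist_torque": the same for the moment, N m; "gripper_width": opening from 0.0 (shut) to 1.0 (fully open); "grip_force": force on a finger pad.
Only numpy, scipy, OpenCV 4.12 (cv2) and the standard library are available. Lean on these libraries where they do the work, as an engineer would, in place of code of your own. Each camera call takes 0.05 s, during which the arm holds its last target. There are 200 camera calls.

TASK

Clear the desk: use the fingertips to gently sweep the two loose nuts and the ball bearing along the desktop and through the open side of the blue parts tray, until all three lie wholly inside it, between its walls. Only push them - do not pinch them, press hard on them or lift them - and leave the red bulb box, the white oil filter and the spark plug lying nearby where they are.

Things in the scene. Friction and masses are not known exactly. Their poses are not given: they have to be found in the camera images.
- tray: blue parts tray fixed to the desk, open on top and on its -x side (mouth). Floor 160 mm deep (x), 190 wide (y), 2 mm above the desk. Walls 4 mm thick, with rolled rim 31.5 mm high above the desk, on both y sides and at +x; 182 mm clear width. A flat screw tab at each side sticks out 19 mm, 4 mm high. Origin: centre of the underside, at desk height; +x points from the mouth into the tray, z up
- tray_mouth (a point): middle of the tray's mouth: on the floor's -x edge, between the ends of the side walls, 80 mm from the tray's origin. From this edge a bevelled lip slopes from the floor down to the desk over 20 mm outside the tray. Axes as the tray's
- nut_1: loose steel hexagon nut lying flat, 24 mm across corners, 10 mm high, 16 g (mass varies); origin at the centre of its underside (5 mm below its middle), z up
- nut_2: loose steel hexagon nut lying flat, 24 mm across corners, 10 mm high, 16 g (mass varies); origin at the centre of its underside (5 mm below its middle), z up (same as the other nut)
- bearing: loose steel ball bearing lying flat, 42 mm diameter, 12 mm high, 0.11 kg (mass varies); origin at the centre of its underside, z up
- bulb_box: bystander: red and white card box, 40 x 50 mm and 60 mm high, loose and light; origin at the centre of its underside
- filter: bystander: white spin-on oil filter standing upright, 70 mm diameter, 81 mm high, loose; origin at the centre of its underside
- plug: bystander: spark plug lying on the desk between robot and parts, 76 mm long (its y), 21 mm wide, 18 mm high, loose; origin at its middle on the desk

How it is judged:
By the outcome, as a careful person would: the job done as asked, in the order asked, and still so for the second after the job is handed in, with the robot touching nothing.
It also fails if it takes over 64 s, if anything falls off the work surface, if the arm or the gripper's body presses on something with over 40 N, if the wrist force passes 120 N, or if a joint passes its speed limit or range.

## Working session

There is one attempt and no reset: what is moved stays moved. The work goes in short steps, Python scripts to look and compute and a shell command to move; the robot and the scene stay as the last step left them, time stands still between calls to the robot, and variables do not carry over. Pictures are saved under pics/ and viewed, at most 13 in all, crops included, and the job is handed in when it is done.

```bash
ls; mkdir -p pics
python3 - <<'E'
from plant import arm, optics, observe
import cv2
for n in("scene","top"):
    f=optics.grab_frame(n); cv2.imwrite(f"pics/{n}0.png",f["img"][...,::-1]); print(n,f["K"],f["T"],[k for k in f])
print(arm.tip_reach,observe())
E
```

```text
drive.py
pics
plant.py
scene [[577.16550727   0.         323.40656532]
 [  0.         577.16550727 246.95187384]
 [  0.           0.           1.        ]] [[ 0.91497181  0.31570989 -0.25130428  0.31631474]
 [-0.40334739  0.69747078 -0.59232204 -0.6664094 ]
 [-0.01172453  0.64332089  0.76550687  0.71472267]
 [ 0.          0.          0.          1.        ]] ['img', 'K', 'T']
top [[451.8910774    0.         318.14206825]
 [  0.         451.8910774  232.40761709]
 [  0.           0.           1.        ]] [[ 0.00955013  0.9970643  -0.07597096  0.4486631 ]
 [-0.99992032  0.00889499 -0.00895718 -0.17017444]
 [-0.00825512  0.07605045  0.9970698   0.90397208]
 [ 0.          0.          0.          1.        ]] ['img', 'K', 'T']
0.014 {'time': 0.1, 'joint_positions': array([-1.30161862e+00,  1.24425384e-01,  1.65156061e+00, -8.49551054e-06,
        1.36751820e+00, -8.26156501e-02]), 'dq': array([ 4.04533308e-04, -3.28921691e-03, -2.43842727e-03,  8.52139615e-04,
       -1.12090658e-05,  2.78895921e-06]), 'joint_torque': array([-5.03318770e-04, -4.24929178e+01, -3.66654110e+01, -4.29354088e-05,
        3.99257726e-03,  5.21315513e-06]), 'tcp_pos': array([ 0.22379522, -0.60968345,  0.24417162]), 'tcp_rot': array([ 9.84569424e-01,  1.74991817e-01, -9.31673727e-05, -9.51227495e-04]), 'ft_force': array([ 0.21366409, -0.01866021, -0.31917118]), 'wrist_torque': array([-0.00012866, -0.04065205, -0.02829575]), 'grip_force': 0.0, 'gripper_width': 1.0004603662196518}
```

View pics/top0.png

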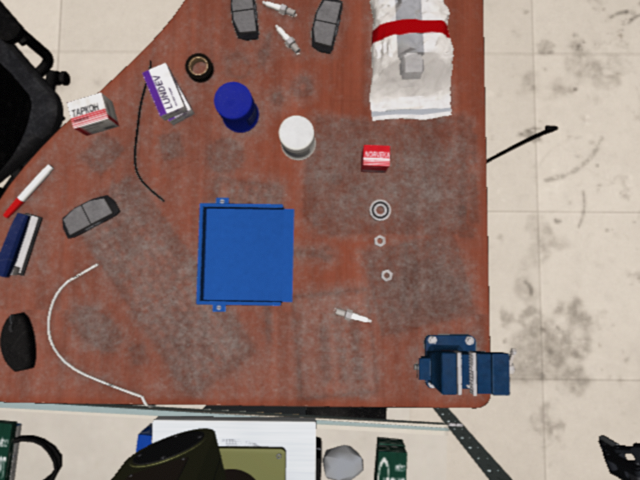

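View pics/scene0.png

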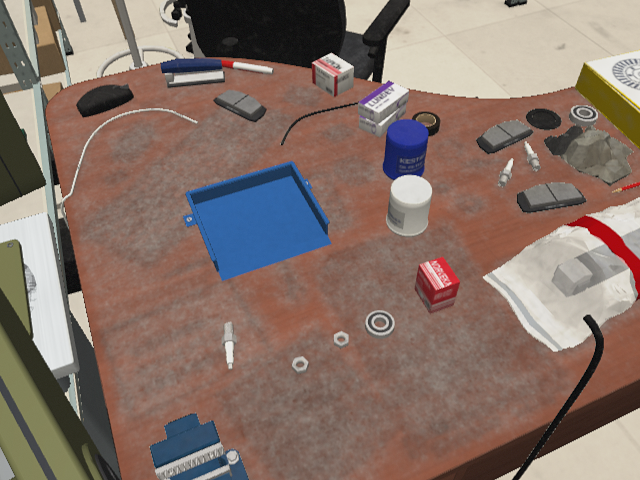

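The top view shows the bearing at (380,210), nuts at (380,241) and (387,275), and the plug near (353,315). The box is at (376,158), the filter at (297,137), and the tray mouth along column ~293, facing right. In the scene view the bearing is at (379,323) and the nuts at (341,339) and (300,364).

```bash
cat > h.py <<'E'
import numpy as np
from plant import arm, optics, observe
def ray(f,u,v):
    K,T=f["K"],f["T"]; d=np.array([(u-K[0,2])/K[0,0],-(v-K[1,2])/K[1,1],-1]); return T[:3,3],T[:3,:3]@d
def onz(f,p,z):
    o,d=ray(f,*p); return o+d*(z-o[2])/d[2]
def tri(f,p,g,q):
    a,d=ray(f,*p);b,e=ray(g,*q)
    s=np.linalg.lstsq(np.c_[d,-e],b-a,rcond=None)[0]
    P,Q=a+s[0]*d,b+s[1]*e; return (P+Q)/2,np.linalg.norm(P-Q)
E
python3 - <<'E'
from h import *
import cv2
np.set_printoptions(precision=4,suppress=True)
t=optics.grab_frame("top");s=optics.grab_frame("scene")
for n,p,q in (("bearing",(380,210),(379.5,323)),("nutA",(380,241),(341.5,339)),("nutB",(387,275.5),(300,364))):
    print(n,*tri(t,p,s,q),onz(t,p,.01))
for n,p,z in (("mouth+x",(293.5,209),.03),("mouth-x",(292,301),.03),("back+x",(199,205),.03),("back-x",(198,303),.03),("plugL",(336,311),.009),("plugR",(371,321),.009),("boxtop lo L",(363,169),.06),("box base",(364,171),0.),("boxtopR",(390,169),.06),("filter top",(297,132),.08),("vise",(417,385),.03),("viseTop",(426,336),.04)):
    print(n,onz(t,p,z))
im=cv2.resize(t["img"][140:340,190:430],None,fx=3,fy=3,interpolation=cv2.INTER_CUBIC);cv2.imwrite("pics/c1.png",im[...,::-1])
f=optics.grab_frame("wrist");print(f["K"],f["tool_from_camera"]);print(observe()["time"])
E
```

```text
bearing [ 0.5629 -0.2848  0.0105] 0.0008166444615220202 [ 0.5626 -0.2848  0.01  ]
nutA [ 0.502  -0.2852  0.0086] 0.0022076275766322964 [ 0.5008 -0.2847  0.01  ]
nutB [ 0.4337 -0.2986  0.0102] 0.001549218626005785 [ 0.433  -0.2984  0.01  ]
mouth+x [ 0.5606 -0.1139  0.03  ]
mouth-x [ 0.3828 -0.1134  0.03  ]
back+x [0.5669 0.0709 0.03  ]
back-x [0.3772 0.0672 0.03  ]
plugL [ 0.3627 -0.1986  0.009 ]
plugR [ 0.3441 -0.2671  0.009 ]
boxtop lo L [ 0.634  -0.2463  0.06  ]
box base [ 0.6431 -0.2538  0.    ]
boxtopR [ 0.6344 -0.2973  0.06  ]
filter top [ 0.6985 -0.1216  0.08  ]
vise [ 0.2281 -0.3517  0.03  ]
viseTop [ 0.3209 -0.3671  0.04  ]
[[416.2167   0.     314.5078]
 [  0.     416.2167 242.5365]
 [  0.       0.       1.    ]] [[ 0.      0.965   0.2623  0.0657]
 [ 1.     -0.0002  0.0006  0.0009]
 [ 0.0006  0.2623 -0.965  -0.1294]
 [ 0.      0.      0.      1.    ]]
0.25
```

View pics/c1.png

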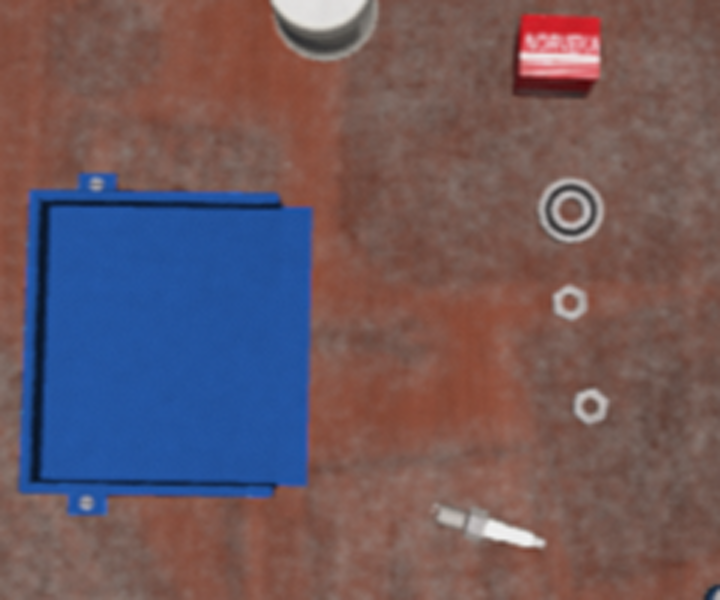

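```bash
r="0 0 -1.22 0.4165 -0.151 0.1 0.35"; python3 drive.py '0 0 -0.18 0.06 -0.022 0.014 0.35;0 0 -0.36 0.12 -0.044 0.028 0.35;0 0 -0.54 0.18 -0.066 0.042 0.35;0 0 -0.72 0.24 -0.088 0.056 0.35;0 0 -0.9 0.3 -0.109 0.07 0.35;0 0 -1.08 0.36 -0.13 0.085 0.35;0 0 -1.22 0.4165 -0.151 0.1 0.35;0 0 -1.22 0.4165 -0.151 0.1 0.35' 20; python3 -c "
from plant import arm, optics, observe
o=observe();print(arm.tip_reach,o)"
```

```text
time: 1.25
tcp_pos: [0.5644, -0.3219, 0.1437]
tcp_rot: [0.705, 0.709, -0.0, -0.001]
ft_force: [-0.1, -0.2, 0.2]
gripper_width: 0.354
grip_force: 0.0
0.014 {'time': 1.25, 'joint_positions': array([-6.01117577e-01,  2.04208248e-01,  1.73611653e+00,  3.69145052e-04,
        1.20358350e+00, -6.06104449e-01]), 'dq': array([ 0.14676813,  0.1000292 , -0.08222464, -0.02359961, -0.03274441,
        0.21062877]), 'joint_torque': array([ 5.33614084e-01, -4.44006801e+01, -3.44419885e+01,  1.97953549e-01,
       -3.08409473e-02, -2.73240209e-01]), 'tcp_pos': array([ 0.56439249, -0.3219461 ,  0.14372592]), 'tcp_rot': array([ 7.05388088e-01,  7.08820340e-01, -3.99646910e-05, -1.16986307e-03]), 'ft_force': array([-0.09959319, -0.17784603,  0.18497317]), 'wrist_torque': array([0.0233786 , 0.00486272, 0.01781305]), 'grip_force': 0.0, 'gripper_width': 0.3544654157244445}
```

```bash
python3 drive.py '0 0 0 -0.004 0 0.04 0.35;0 0 0 -0.008 0 0.08 0.35;0 0 0 -0.008 0 0.1 0.35;0 0 0 -0.008 0 0.1 0.35'; python3 -c "
from plant import arm, optics, observe;import cv2
f=optics.grab_frame('wrist');cv2.imwrite('pics/w1.png',f['img'][...,::-1])"
```

```text
time: 1.75
tcp_pos: [0.5616, -0.3326, 0.0437]
tcp_rot: [0.707, 0.707, -0.0, -0.002]
ft_force: [-0.4, -0.4, 0.7]
gripper_width: 0.35
grip_force: 0.0
```

View pics/w1.png

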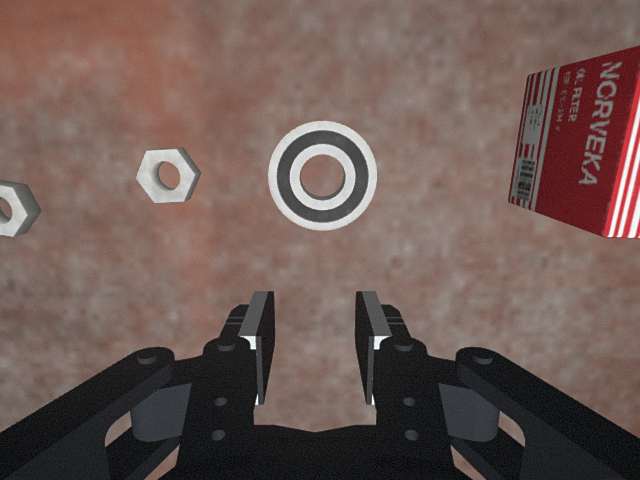

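The wrist view shows the bearing at (323,176), ahead of and centred on the finger gap (columns 272 to 357), so the lateral line-up is good. Next I lower.

```bash
python3 drive.py '0 0 0 0 0.002 0.012 0.35;0 0 0 0 0.002 0.022 0.35;0 0 0 0 0.002 0.024 0.35;0 0 0 0 0.002 0.025 0.35;0 0 0 0 0.002 0.025 0.35'; python3 drive.py '0 0 0 0 0 0.001 0.35;0 0 0 0 0 0.002 0.35;0 0 0 0 0 0.003 0.35;0 0 0 0 0 0.003 0.35'
```

```text
time: 2.42
tcp_pos: [0.5651, -0.333, 0.0205]
tcp_rot: [0.707, 0.707, 0.0, 0.0]
ft_force: [-1.2, -0.0, -0.1]
gripper_width: 0.346
grip_force: 0.0
time: 2.92
tcp_pos: [0.5648, -0.3329, 0.0172]
tcp_rot: [0.707, 0.707, -0.0, -0.0]
ft_force: [-0.5, -0.9, -0.4]
gripper_width: 0.35
grip_force: 0.0
```

```bash
for i in 1 2 3; do python3 drive.py '0 0 0 0 0 0.0015 0.35;0 0 0 0 0 0.0015 0.35' | egrep 'tcp_pos|ft'; done
```

```text
tcp_pos: [0.5648, -0.3328, 0.0156]
ft_force: [-0.1, 0.2, -0.7]
tcp_pos: [0.5648, -0.3329, 0.0141]
ft_force: [-0.1, 0.5, -0.2]
tcp_pos: [0.5651, -0.333, 0.0136]
ft_force: [-2.2, 2.0, 4.5]
```

Contact at TCP z≈0.0137, so I raise 6 mm to put the tips about 5 mm up, then push.

```bash
python3 drive.py '0 0 0 0 0 -0.006 0.35;0 0 0 0.008 0 -0.006 0.35;0 0 0 0.018 0 -0.006 0.35;0 0 0 0.03 0 -0.006 0.35;0 0 0 0.042 0 -0.006 0.35;0 0 0 0.054 0 -0.006 0.35;0 0 0 0.066 0 -0.006 0.35;0 0 0 0.078 -0.001 -0.006 0.35'; python3 drive.py '0 0 0 0.012 -0.003 0 0.35;0 0 0 0.024 -0.006 0 0.35;0 0 0 0.036 -0.01 0 0.35;0 0 0 0.048 -0.014 0 0.35;0 0 0 0.06 -0.018 0 0.35;0 0 0 0.07 -0.022 0 0.35;0 0 0 0.075 -0.024 0 0.35;0 0 0 0.075 -0.024 0 0.35'; python3 -c "
from plant import arm, optics, observe;import cv2
f=optics.grab_frame('wrist');cv2.imwrite('pics/w2.png',f['img'][...,::-1])"
```

```text
time: 4.68
tcp_pos: [0.5639, -0.2541, 0.0189]
tcp_rot: [0.707, 0.708, 0.0, 0.0]
ft_force: [0.0, -0.2, -1.2]
gripper_width: 0.352
grip_force: 0.2
time: 5.68
tcp_pos: [0.5396, -0.1796, 0.0188]
tcp_rot: [0.707, 0.708, 0.0, -0.0]
ft_force: [0.0, 1.2, -0.3]
gripper_width: 0.349
grip_force: 0.0
```

View pics/w2.png

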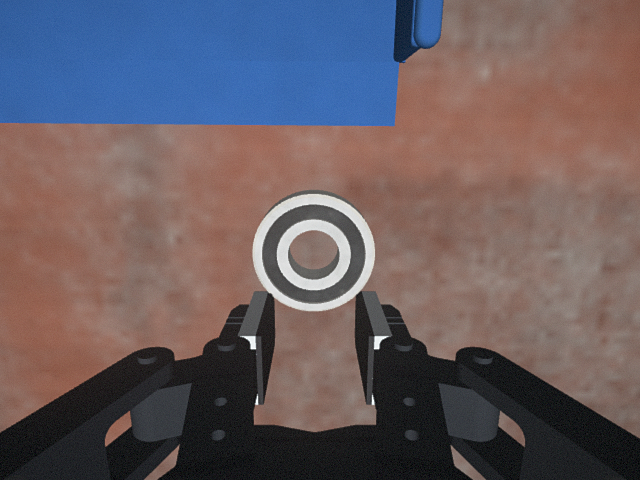

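The bearing sits cradled at (314,250) and the tray lip starts at row ~125. The wall's inner side is near column 398, so I shift about 15 mm more to -x while pushing in.

```bash
python3 drive.py '0 0 0 0.012 -0.004 0 0.35;0 0 0 0.024 -0.008 0 0.35;0 0 0 0.036 -0.012 0 0.35;0 0 0 0.048 -0.015 0 0.35;0 0 0 0.06 -0.017 0 0.35;0 0 0 0.072 -0.018 0 0.35;0 0 0 0.084 -0.018 0 0.35;0 0 0 0.096 -0.018 0 0.35'; python3 drive.py '0 0 0 0.012 0 0 0.35;0 0 0 0.024 0 0 0.35;0 0 0 0.036 0 0 0.35;0 0 0 0.044 0 0 0.35;0 0 0 0.048 0 0 0.35;0 0 0 0.048 0 0 0.35;0 0 0 0.04 0 0 0.35;0 0 0 0.03 0 -0.02 0.35'; python3 drive.py '0 0 0 -0.01 0 -0.04 0.1;0 0 0 -0.03 0 -0.06 0.1;0 0 0 -0.03 0 -0.06 0.1'; python3 -c "
from plant import arm, optics, observe;import cv2
f=optics.grab_frame('top');cv2.imwrite('pics/t2.png',cv2.resize(f['img'][140:340,190:430],None,fx=3,fy=3)[...,::-1])"
```

```text
time: 6.72
tcp_pos: [0.5218, -0.0832, 0.0189]
tcp_rot: [0.707, 0.707, 0.0, 0.0]
ft_force: [1.3, -1.6, 1.7]
gripper_width: 0.352
grip_force: 1.3
time: 7.72
tcp_pos: [0.5196, -0.0541, 0.0369]
tcp_rot: [0.707, 0.707, -0.001, -0.002]
ft_force: [-0.1, -0.1, 0.3]
gripper_width: 0.352
grip_force: 0.0
time: 8.1
tcp_pos: [0.5229, -0.0855, 0.1006]
tcp_rot: [0.708, 0.707, 0.001, 0.002]
ft_force: [0.5, -0.9, -0.8]
gripper_width: 0.102
grip_force: 0.0
```

View pics/t2.png

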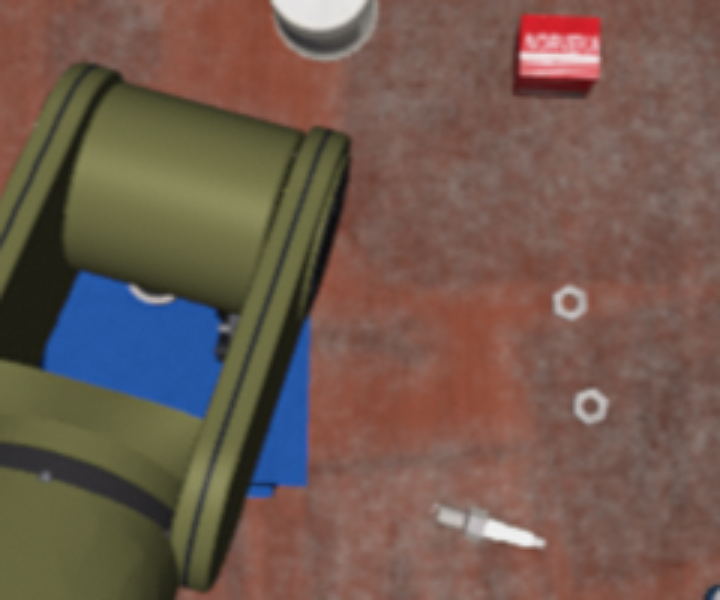

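The bearing is in the tray, partly hidden by the arm at (150,285), and the nuts are unmoved at (570,303) and (590,406). Next is nut A.

```bash
python3 drive.py '0 0 0 -0.06 -0.006 0 0.12;0 0 0 -0.12 -0.012 0 0.12;0 0 0 -0.18 -0.018 0 0.12;0 0 0 -0.23 -0.021 0 0.12;0 0 0 -0.247 -0.021 0.03 0.12;0 0 0 -0.247 -0.021 0.065 0.12;0 0 0 -0.247 -0.021 0.072 0.12;0 0 0 -0.247 -0.021 0.072 0.12';python3 -c "
from plant import arm, optics, observe;import cv2
f=optics.grab_frame('wrist');cv2.imwrite('pics/w3.png',f['img'][...,::-1])"
```

```text
time: 9.15
tcp_pos: [0.5003, -0.3299, 0.0256]
tcp_rot: [0.707, 0.708, -0.0, -0.001]
ft_force: [0.0, -0.6, 0.3]
gripper_width: 0.118
grip_force: 0.0
```

View pics/w3.png

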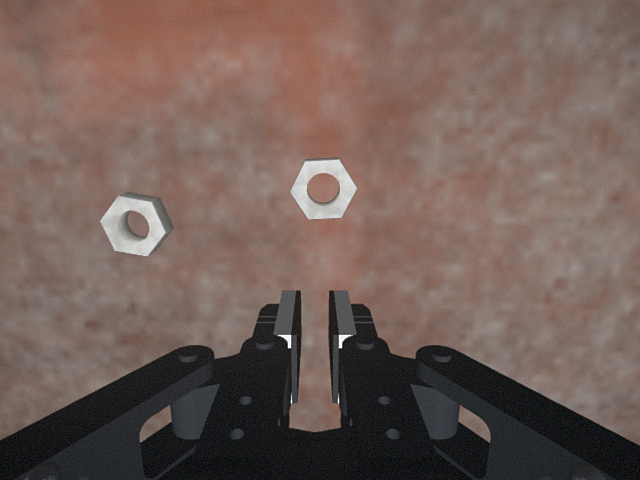

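Nut A is at (323,188) with its flat towards the fingers and the gap centred at column 315. I shift +3 mm in x, lower and check for contact.

```bash
python3 drive.py '0 0 0 0 0.003 0.003 0.12;0 0 0 0 0.003 0.006 0.12;0 0 0 0 0.003 0.006 0.12'; for i in 1 2 3; do python3 drive.py '0 0 0 0 0 0.0012 0.12;0 0 0 0 0 0.0012 0.12' | egrep 'tcp_pos|ft'; done
```

```text
time: 9.57
tcp_pos: [0.5041, -0.3309, 0.0211]
tcp_rot: [0.707, 0.708, 0.0, 0.0]
ft_force: [0.4, 0.1, 0.2]
gripper_width: 0.117
grip_force: 0.0
tcp_pos: [0.5038, -0.331, 0.0196]
ft_force: [0.7, -0.2, 0.8]
tcp_pos: [0.5038, -0.331, 0.0183]
ft_force: [0.1, -0.3, -0.4]
tcp_pos: [0.5038, -0.3309, 0.017]
ft_force: [-0.1, 0.3, -0.6]
```

```bash
python3 drive.py '0 0 0 0 0 -0.0022 0.12;0 0 0 0.008 0 -0.0022 0.12;0 0 0 0.018 0 -0.0022 0.12;0 0 0 0.03 0 -0.0022 0.12;0 0 0 0.042 0 -0.0022 0.12;0 0 0 0.054 -0.001 -0.0022 0.12;0 0 0 0.066 -0.002 -0.0022 0.12;0 0 0 0.078 -0.003 -0.0022 0.12'; python3 drive.py '0 0 0 0.012 -0.001 0 0.12;0 0 0 0.024 -0.002 0 0.12;0 0 0 0.036 -0.004 0 0.12;0 0 0 0.048 -0.005 0 0.12;0 0 0 0.06 -0.006 0 0.12;0 0 0 0.07 -0.007 0 0.12;0 0 0 0.075 -0.008 0 0.12;0 0 0 0.075 -0.008 0 0.12'; python3 -c "
from plant import arm, optics, observe;import cv2
f=optics.grab_frame('wrist');cv2.imwrite('pics/w4.png',f['img'][...,::-1])"
```

```text
time: 11.32
tcp_pos: [0.5007, -0.2521, 0.0194]
tcp_rot: [0.707, 0.707, 0.0, -0.0]
ft_force: [-0.1, -0.2, -0.2]
gripper_width: 0.118
grip_force: 0.0
time: 12.32
tcp_pos: [0.4927, -0.1777, 0.0194]
tcp_rot: [0.707, 0.708, -0.0, 0.0]
ft_force: [0.0, 0.0, -0.6]
gripper_width: 0.121
grip_force: 0.0
```

View pics/w4.png

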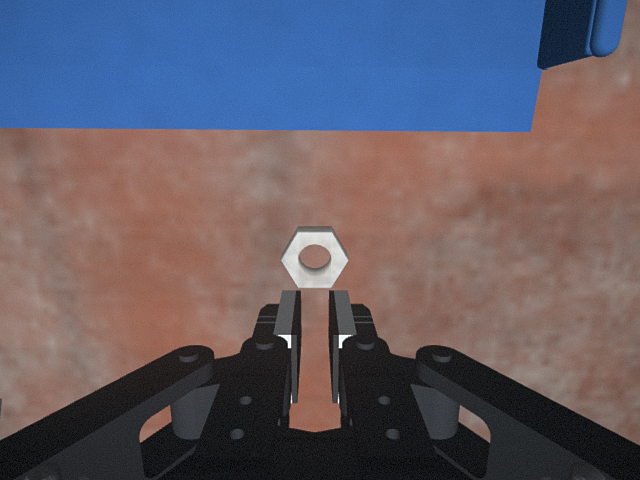

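Nut A is centred on the pads at (315,257) and travelling cleanly.

```bash
python3 drive.py '0 0 0 0.012 -0.001 0 0.12;0 0 0 0.024 -0.002 0 0.12;0 0 0 0.036 -0.004 0 0.12;0 0 0 0.048 -0.006 0 0.12;0 0 0 0.06 -0.008 0 0.12;0 0 0 0.072 -0.01 0 0.12;0 0 0 0.084 -0.011 0 0.12;0 0 0 0.095 -0.012 0 0.12'; python3 drive.py '0 0 0 0.009 -0.001 0 0.12;0 0 0 0.015 -0.001 0 0.12;0 0 0 0.017 -0.001 0 0.12;0 0 0 0.017 -0.001 0 0.12;0 0 0 0.01 -0.001 0 0.12;0 0 0 0.0 -0.001 -0.02 0.12;0 0 0 -0.04 -0.006 -0.06 0.12;0 0 0 -0.1 -0.02 -0.08 0.12'
```

```text
time: 13.38
tcp_pos: [0.4806, -0.0822, 0.0194]
tcp_rot: [0.707, 0.707, 0.0, 0.0]
ft_force: [0.5, -0.2, 0.1]
gripper_width: 0.117
grip_force: 0.0
time: 14.38
tcp_pos: [0.4625, -0.1826, 0.1014]
tcp_rot: [0.706, 0.708, 0.001, 0.002]
ft_force: [1.0, 0.2, 0.1]
gripper_width: 0.119
grip_force: 0.0
```

```bash
python3 drive.py '0 0 0 -0.05 -0.01 0 0.12;0 0 0 -0.1 -0.02 0 0.12;0 0 0 -0.15 -0.0255 0 0.12;0 0 0 -0.165 -0.0255 0.03 0.12;0 0 0 -0.165 -0.0255 0.06 0.12;0 0 0 -0.165 -0.0255 0.075 0.12;0 0 0 -0.165 -0.0255 0.075 0.12';python3 -c "
from plant import arm, optics, observe;import cv2
f=optics.grab_frame('wrist');cv2.imwrite('pics/w5.png',f['img'][...,::-1])"
```

```text
time: 15.25
tcp_pos: [0.435, -0.3454, 0.0225]
tcp_rot: [0.707, 0.707, -0.0, -0.001]
ft_force: [0.4, 0.3, -0.2]
gripper_width: 0.118
grip_force: 0.0
```

View pics/w5.png

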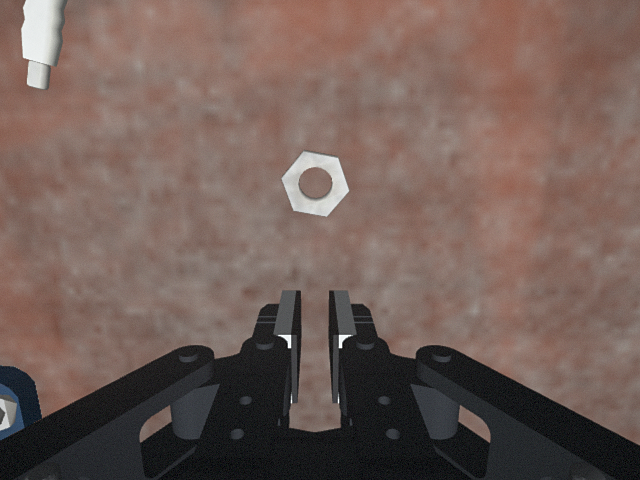

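Nut B is at (315,184), centred ahead of the gap, and the plug at upper left is well clear. I push it.

```bash
python3 drive.py '0 0 0 0 0 0.003 0.12;0 0 0 0.01 0 0.003 0.12;0 0 0 0.02 0 0.003 0.12;0 0 0 0.028 0 0.003 0.12;0 0 0 0.038 0 0.003 0.12;0 0 0 0.05 0 0.003 0.12;0 0 0 0.062 0 0.003 0.12;0 0 0 0.074 0 0.003 0.12'; python3 drive.py '0 0 0 0.012 0 0 0.12;0 0 0 0.024 0.001 0 0.12;0 0 0 0.036 0.001 0 0.12;0 0 0 0.048 0.002 0 0.12;0 0 0 0.06 0.002 0 0.12;0 0 0 0.072 0.003 0 0.12;0 0 0 0.08 0.003 0 0.12;0 0 0 0.083 0.003 0 0.12'; python3 -c "
from plant import arm, optics, observe;import cv2
f=optics.grab_frame('wrist');cv2.imwrite('pics/w6.png',f['img'][...,::-1])"
```

```text
time: 16.3
tcp_pos: [0.4359, -0.2711, 0.0208]
tcp_rot: [0.707, 0.708, 0.0, 0.0]
ft_force: [0.5, -1.2, 1.2]
gripper_width: 0.125
grip_force: 0.3
time: 17.3
tcp_pos: [0.4388, -0.1884, 0.0207]
tcp_rot: [0.707, 0.708, -0.0, 0.0]
ft_force: [1.4, -1.2, 0.7]
gripper_width: 0.122
grip_force: 0.4
```

View pics/w6.png

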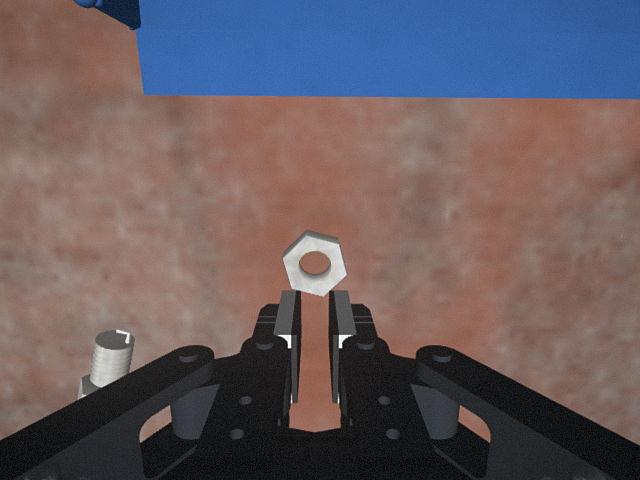

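Nut B at (315,263) has its vertex cradled in the gap, and the plug is untouched at (110,360).

```bash
python3 drive.py '0 0 0 0.012 0 0 0.12;0 0 0 0.024 0 0 0.12;0 0 0 0.036 0 0 0.12;0 0 0 0.048 0 0 0.12;0 0 0 0.06 0 0 0.12;0 0 0 0.072 0 0 0.12;0 0 0 0.084 0 0 0.12;0 0 0 0.096 0 0 0.12'; python3 drive.py '0 0 0 0.01 0 0 0.12;0 0 0 0.018 0 0 0.12;0 0 0 0.022 0 0 0.12;0 0 0 0.022 0 0 0.12;0 0 0 0.014 0 0 0.12;0 0 0 0.004 0 -0.02 0.12;0 0 0 -0.04 0 -0.06 0.12;0 0 0 -0.1 0 -0.1 0.12'; python3 drive.py '0 0 0 -0.06 0 -0.04 0.12;0 0 0 -0.12 0 -0.08 0.12;0 0 0 -0.18 0 -0.1 0.12;0 0 0 -0.24 0 -0.1 0.12;0 0 0 -0.26 0 -0.1 0.12;0 0 0 -0.26 0 -0.1 0.12'; python3 -c "
from plant import arm, optics, observe;import cv2
import numpy as np
f=optics.grab_frame('top');g=optics.grab_frame('scene')
a=cv2.resize(f['img'][110:340,190:430],(400,383));b=cv2.resize(g['img'][120:400,150:500],(400,320))
cv2.imwrite('pics/t3.png',np.hstack([a,np.pad(b,((0,63),(0,0),(0,0)))])[...,::-1])"
```

```text
time: 18.35
tcp_pos: [0.44, -0.0929, 0.022]
tcp_rot: [0.707, 0.708, 0.0, 0.001]
ft_force: [0.0, -3.2, 6.1]
gripper_width: 0.119
grip_force: 2.8
time: 19.35
tcp_pos: [0.4382, -0.1856, 0.1159]
tcp_rot: [0.706, 0.708, 0.0, -0.001]
ft_force: [0.5, -0.6, -1.0]
gripper_width: 0.119
grip_force: 0.0
time: 20.1
tcp_pos: [0.438, -0.4472, 0.2144]
tcp_rot: [0.708, 0.706, 0.0, -0.001]
ft_force: [0.7, -0.2, 0.1]
gripper_width: 0.118
grip_force: 0.0
```

View pics/t3.png

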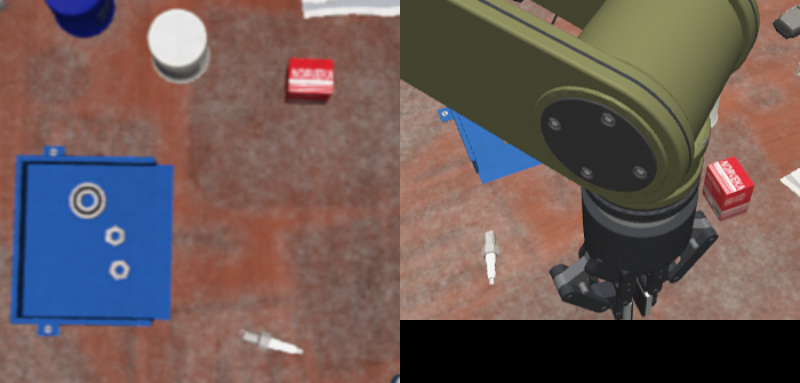

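The bearing (87,200) and the nuts (115,236) and (119,270) lie well inside the mouth line at column ~155. The box, filter and plug are unmoved and the arm is clear, so I hand in.

```bash
python3 -c "
from plant import arm, optics, observe
print(arm.sign_off())"
```

```text
the job is handed in; nothing more can be done
None
```

The ball bearing and both nuts are swept into the blue tray and lie wholly between its walls; the bulb box, oil filter and spark plug were left where they were, and the job was handed in at about 20 s.

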